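Fit the separator comb into the module rack

TASK

Fit the green four-toothed separator comb onto the rack of plated modules: holding it by its raised grip, lower it gently so that each tooth goes down into its own gap beside the modules, until its bar rests on both end plates between their corner lips, and only then let go. The white three-toothed comb belongs to another rack: leave it where it is, and do not tip the green comb over on the way.

Things in the scene. Friction and masses are not known exactly. Their poses are not given: they have to be found in the camera images.
- green_comb: Comb to fit: loose green plastic, 0.11-0.22 kg, standing on its teeth. Origin mid-comb at tooth-tip level; x across, y along the bar, z up; a half turn about z makes no difference. Four teeth 6 mm thick (y), 34 deep (x), at y = -66, -22, 22, 66 mm. Above them a bar 30 x 196 mm, underside 50 mm and top 60 mm above the tips.
- comb_grip (a point): Middle of the green comb's raised grip, 76 mm above its tooth tips; axes as the comb's. The grip is 16 mm thick (x), 70 mm long (y), and reaches from 60 to 92 mm above the tips: pinch it across its 16 mm from above.
- white_comb: Bystander: loose white comb, outer size, grip, origin and axes as the green comb's, but with three teeth that do not match the rack. Leave it alone. (Robot paths: the big slotted aluminium fixture, fixed between the robot and the rack, is 0.21 m high, its clamp and beam up to 0.33 m, and ends about 0.49 m ahead of the robot; keep the arm above or beyond it.)
- rack: Fixed metal rack 104 (x) x 176 (y) mm, origin mid-underside, z up, three modules on edge along y, tops at 69 mm. Four gaps 22-24 mm wide centred at y = -66, -22, 22, 66 mm. End plates 10 mm thick at y = -83 and 83, flat tops at 76 mm, corner lips to 90 mm, 76 mm apart in x. Comb fully home: its origin (tooth tips) is 26 mm above the rack's origin; comb y along rack y.

How it is judged:
On the way, in this order (a step that is already met when the one before it is completed fails the run):
1. the green comb is lifted at least 50 mm off the worktop (height (world z) of green_comb above 0.05 m), for 0.1 s.
2. the green comb, still held in the fingers, is lowered with every tooth in its own gap to within 14 mm of fully home (x of green_comb in the frame of rack between -0.028 and 0.028 m and y of green_comb in the frame of rack between -0.014 and 0.014 m and z of green_comb in the frame of rack between 0.02 and 0.04 m and angle between the y axis of green_comb and the y axis of rack, either way round below 0.3 rad and contact force between the fingers and green_comb above 0.5 N), for 0.1 s.
At the end, for the whole second after the job is handed in: The green comb is fully home in the rack (within 4 mm of its seated height of 26 mm, level within 0.06 rad), centred within 14 mm along the row and 28 mm across it, parallel to the row within 0.30 rad, released and at rest; the white comb is within 30 mm of where it stood (x of green_comb in the frame of rack between -0.028 and 0.028 m and y of green_comb in the frame of rack between -0.014 and 0.014 m and z of green_comb in the frame of rack between 0.02 and 0.03 m and angle between the y axis of green_comb and the y axis of rack, either way round below 0.3 rad and angle between green_comb's own z axis and vertical below 0.06 rad and linear speed of green_comb below 0.02 m/s and contact force between the fingers and green_comb below 0.1 N and distance of white_comb from where it was at the start of the episode below 0.03 m); the robot touches nothing.
It fails at once if the white comb is moved more than 30 mm or tipped over (distance of white_comb from where it was at the start of the episode above 0.03 m or angle between white_comb's own z axis and vertical above 0.5 rad).
It fails at once if the green comb is tipped over (more than 0.6 rad) (angle between green_comb's own z axis and vertical above 0.6 rad).
It fails at once if the green comb is rammed onto the rack (more than 60 N) (contact force between green_comb and rack above 60 N).
It also fails if it takes over 45 s, if anything falls off the work surface, if the arm or the gripper's body presses on something with over 40 N, if the wrist force passes 120 N, or if a joint passes its speed limit or range.

ROBOT

A 7-joint arm with a two-finger parallel gripper is mounted at the origin on the work surface; the furniture and walls round the work are solid. World frame = base frame: x ahead of the robot, y to its left, z up, the work surface at z = 0. Lengths are in m, angles in rad, forces in N, time in s.
With the tool pointing down it reaches from about 0.35 to 0.9 m from the base axis. Payload 8.1 kg.
Tool frame: the origin (TCP) lies midway between the tips of the shut fingers; the grasp point (between the pads) lies 19 mm behind it; z points along the fingers, x is the direction in which the jaws open and shut, and the axes are right-handed (so a half turn about z gives the same grasp; the last joint's range is limited). The gripper opens to 85 mm and grips with 20 to 120 N. Pads are 22 mm wide; open, the fingers measure 114 mm over their backs; the gripper's body (76 mm by 85 mm) begins 54 mm behind the grasp point. The pads swing forward as they close: fully open they stand 13 mm farther back than shut.
Start: joints at [1.137, 0.434, 0.025, 1.573, -0.012, 1.134, -0.075], TCP at [0.203, -0.591, 0.231] pointing down, gripper open.
Joint ranges: [-2.62, 2.62], [-0.44, 2.09], [-1.27, 1.32], [0.08, 2.57], [-1.32, 4.46], [0.12, 2], [-2.74, 2.74]. Speed limits (rad/s): [2.22, 2.22, 3.01, 3.01, 3.14, 3.14, 3.14].

INTERFACE

Orientations are given as a 3x3 rotation matrix whose columns are the frame's x, y, z axes.
In Python, from bench import env, imaging, sign_off gives the robot as it stands.
- The arm moves only by the tool apply_moves, never from a script. Its argument "commands" is a list of rows, each a list of 2 entries, a list of its own where there are three numbers: the shift along the tool's x, y, z scaled (see below), then the turn, a rotation vector about the tool's x, y, z scaled (see below). A call has 1 to 20 rows; each row shifts and turns the commanded pose from where the row before left it, along the tool's axes as they then stand; what a row does not reach is not made up. The controller multiplies each number of a shift by 150 mm and each number of a turn by 30 degrees. A row lasts 1/8 s, in which the tool goes at most 62.5 mm and 10.7 degrees, less where a joint would pass 70% of its speed; a pose out of reach is approached as far as the arm can. A call with a number of a shift or a turn outside -1 to 1 is refused whole. A call with a gripper value outside its range is refused whole. "fingers" is the closure, from 0 (fully open) to 1 (shut), set as the call begins (left out, the last holds). The fingers move at their own pace and stop on an object; "newtons" is the grip in N (left out, the last holds). Time passes only in rows, so rows that do not move let the fingers close. It gives the time, the measured TCP pose, the force and the opening at its end, in the units of the state.
- env.get_obs(): the state, without advancing time (a new reading comes with each control period).
- imaging.grab_frame(name): name is "scene" or "top" or "wrist"; returns the picture (400x640x3 uint8, red, green, blue); there is no depth.
- imaging.get_calibration(name): a dict with "fx", "fy", "cx", "cy" (pixels), "R" (3x3) and "t" (3): a world point X has camera coordinates R X + t. Camera axes: x right, y down, z forward; pixel columns grow to the right and rows downward; lengths in m; the calibration is good to about 2 mm. A picture is of the moment at which its call begins: read the wrist's pose just before it. get_calibration takes no time and is no camera call; for the wrist camera it gives the pose at the moment of the call.
- sign_off(): hands the job in, once; it reports no verdict.
The state is a dict: "time_s": time; "q": joint angles; "qvel": joint speeds; "tau": joint torques, N m; "tool_pos": TCP position; "eef_rot": TCP orientation; "contact_force": force on the tool from outside, world axes, zero at the start; "moment": the same for the moment, N m; "opening": opening from 0.0 (shut) to 1.0 (fully open).
Only numpy, scipy, OpenCV 4.12 (cv2) and the standard library are available. Lean on these libraries where they do the work, as an engineer would, in place of code of your own. Each camera call takes 0.05 s, during which the arm holds its last target. There are 200 camera calls.

## Working session

There is one attempt and no reset: what is moved stays moved. The work goes in short steps, Python scripts to look and compute and a tool call to move; the robot and the scene stay as the last step left them, time stands still between calls to the robot, and variables do not carry over. Pictures are saved under pics/ and viewed, about 8 in all and at most 12, crops included, and the job is handed in when it is done.

Besides the shell and the picture viewer there is one more tool, called after "Request:" as name(argument=value, ...) on one line, values as JSON. apply_moves: Moves the arm, as the interface text tells. Its arguments: {"type":"object","properties":{"commands":{"type":"array","items":{"type":"array"}},"fingers":{"type":"number"},"newtons":{"type":"number"}},"required":["commands"]}

```bash
mkdir -p pics
python3 - <<'E'
from bench import env, imaging
import cv2, numpy as np
o=env.get_obs(); print(o['time_s'],o['tool_pos'],np.round(o['eef_rot'],3).tolist(),o['opening'])
for n in("scene","top"):
    f=imaging.grab_frame(n); cv2.imwrite(f'pics/{n}0.png',f[:,:,::-1])
    c=imaging.get_calibration(n); print(n,{k:np.round(v,3).tolist() for k,v in c.items()})
E
```

```text
0.0 [ 0.20281167 -0.59062454  0.23052786] [[0.325, -0.946, -0.001], [-0.946, -0.325, 0.001], [-0.002, 0.0, -1.0]] 1.001035371252242
scene {'fx': 484.454, 'fy': 484.454, 'cx': 317.371, 'cy': 196.229, 'R': [[-0.395, -0.919, -0.004], [-0.647, 0.281, -0.708], [0.652, -0.277, -0.706]], 't': [0.333, 0.416, 0.526]}
top {'fx': 431.442, 'fy': 431.442, 'cx': 326.665, 'cy': 202.234, 'R': [[0.024, -1.0, 0.018], [-0.982, -0.026, -0.185], [0.185, -0.013, -0.983]], 't': [0.099, 0.621, 0.824]}
```

View pics/scene0.png

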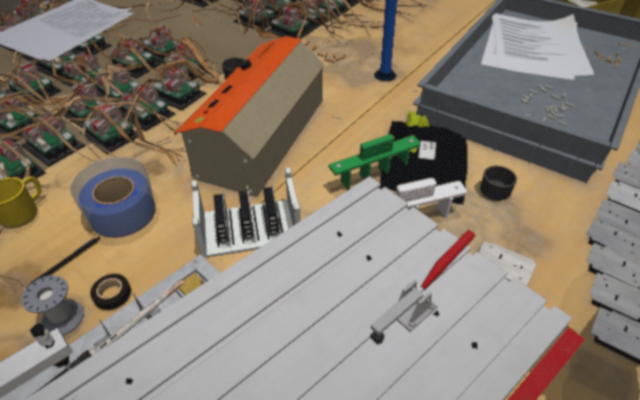

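View pics/top0.png

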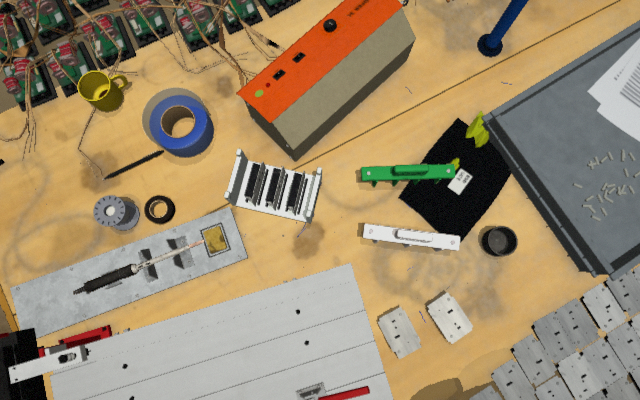

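Top view: the rack is near (275,185), the green comb near (408,173) and the white comb near (411,237). The scene view shows the same three at (245,220), (375,157) and (430,193). I'll take enlarged crops to get the corners.

Run:
```python
import cv2
a=cv2.imread('pics/top0.png')[140:225,215:475]; b=cv2.imread('pics/scene0.png')[125:260,180:440]
a=cv2.resize(a,None,fx=3,fy=3,interpolation=cv2.INTER_CUBIC);b=cv2.resize(b,None,fx=2.5,fy=2.5,interpolation=cv2.INTER_CUBIC)
b=cv2.copyMakeBorder(b,0,0,0,a.shape[1]-b.shape[1],cv2.BORDER_CONSTANT)
cv2.imwrite('pics/c0.png',cv2.vconcat([a,b])); print(a.shape,b.shape)
```

```text
(255, 780, 3) (338, 780, 3)
```

View pics/c0.png

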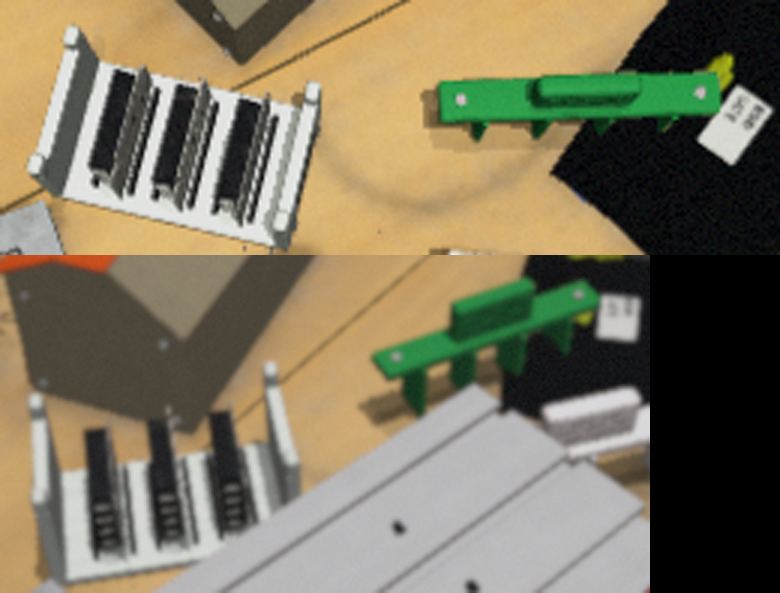

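The crop shows the comb's screws at crop px (461,100) and (700,92) in the top view, and (396,101) and (578,39) in the scene view. The rack lips are at (71,37), (38,163), (313,90) and (283,222) in the top view, with the far ones at (37,147) and (270,115) in the scene view.

```bash
cat > h.py <<'E'
import numpy as np, cv2
def ray(c,p):
    d=c['R'].T@np.array([(p[0]-c['cx'])/c['fx'],(p[1]-c['cy'])/c['fy'],1]); return -c['R'].T@c['t'],d
def plane(c,p,z):
    o,d=ray(c,p); return o+d*(z-o[2])/d[2]
def tri(*cp):
    A=[];b=[]
    for c,p in cp:
        o,d=ray(c,p); d=d/np.linalg.norm(d); M=np.eye(3)-np.outer(d,d); A.append(M); b.append(M@o)
    A=np.vstack(A);b=np.hstack(b); x=np.linalg.lstsq(A,b,rcond=None)[0]; return x,np.linalg.norm(A@x-b)
def cal(n):
    from bench import imaging
    return {k:np.array(v) for k,v in imaging.get_calibration(n).items()}
E
python3 - <<'E'
from h import *
np.set_printoptions(precision=4,suppress=True)
T=cal('top');S=cal('scene')
t=lambda u,v:(215+u/3,140+v/3); s=lambda u,v:(180+u/2.5,125+v/2.5)
for n,a,b in (('scrL',t(461,100),s(396,101)),('scrR',t(700,92),s(578,39)),('lipFL',t(71,37),s(37,147)),('lipFR',t(313,90),s(270,115))):
    print(n,*tri((T,a),(S,b)),plane(T,a,.06 if 'scr' in n else .09))
L={k:plane(T,t(*v),.09) for k,v in dict(FL=(71,37),NL=(38,163),FR=(313,90),NR=(283,222)).items()}
for k in L: print(k,L[k])
print('ctr',sum(L.values())/4)
for a,b in('FL','FR'),('NL','NR'),('FL','NL'),('FR','NR'):
    d=L[b]-L[a]; print(a,b,np.linalg.norm(d),np.degrees(np.arctan2(d[1],d[0])))
E
```

```text
scrL [0.68   0.0278 0.0602] 0.0020666847285281138 [0.6807 0.0291 0.06  ]
scrR [ 0.6904 -0.1379  0.0598] 0.0022492301263906814 [ 0.6911 -0.1364  0.06  ]
lipFL [0.709  0.292  0.0869] 0.002644638121020014 [0.7088 0.2932 0.09  ]
lipFR [0.6778 0.1296 0.0843] 0.0020973868871088826 [0.6769 0.1309 0.09  ]
FL [0.7088 0.2932 0.09  ]
NL [0.6226 0.3094 0.09  ]
FR [0.6769 0.1309 0.09  ]
NR [0.5877 0.1481 0.09  ]
ctr [0.649  0.2204 0.09  ]
FL FR 0.16537815228214123 -101.11887883148285
NL NR 0.16510739364825586 -102.17990829414933
FL NL 0.08778986780446091 169.31775908988976
FR NR 0.09084543136690831 169.11444853598988
```

Measurements agree: the screws triangulate to z = 0.060 as the text says, the end plates come out 165 mm apart, and the lips are at about 0.087. The comb centre is near (0.686, -0.054) with its y axis at 93.6°. The rack centre is near (0.649, 0.220) at 78.5°. I'll rise first, then swing round above everything.

Request:
apply_moves(commands=[[[0, 0, -0.3], [0, 0, 0]], [[0, 0, -0.3], [0, 0, 0]], [[0, 0, -0.3], [0, 0, 0]], [[-0.02, -0.4, 0], [0, 0, -0.185]], [[-0.02, -0.4, 0], [0, 0, -0.185]], [[-0.02, -0.4, 0], [0, 0, -0.185]], [[-0.02, -0.4, 0], [0, 0, -0.185]], [[-0.02, -0.4, 0], [0, 0, -0.185]], [[-0.02, -0.4, 0], [0, 0, -0.185]], [[-0.02, -0.4, 0], [0, 0, -0.185]], [[-0.02, -0.4, 0], [0, 0, -0.185]], [[-0.02, -0.4, 0], [0, 0, -0.185]], [[-0.02, -0.4, 0], [0, 0, -0.185]], [[-0.02, -0.4, 0], [0, 0, -0.185]], [[-0.02, -0.4, 0], [0, 0, -0.185]]], fingers=0, newtons=40)

```text
time_s: 1.98
tool_pos: [0.6194, -0.0501, 0.3656]
eef_rot: [[0.997, -0.075, -0.001], [-0.075, -0.997, -0.0], [-0.001, 0.0, -1.0]]
contact_force: [1.3, 0.3, -0.0]
opening: 1.004
```

Request:
apply_moves(commands=[[[0.22, 0, 0.25], [0, 0, -0.263]], [[0.22, 0, 0.25], [0, 0, 0]], [[0, 0, 0.25], [0, 0, 0]], [[0, 0, 0], [0, 0, 0]], [[0, 0, 0], [0, 0, 0]]])

```text
time_s: 2.6
tool_pos: [0.6854, -0.0524, 0.2554]
eef_rot: [[0.998, 0.06, 0.001], [0.06, -0.998, -0.0], [0.001, 0.0, -1.0]]
contact_force: [-0.4, 0.0, -0.1]
opening: 0.996
```

Run:
```python
from h import *
from bench import env,imaging
np.set_printoptions(precision=4,suppress=True)
o=env.get_obs();print(o['tool_pos'],o['eef_rot']);c=cal('wrist');f=imaging.grab_frame('wrist')
np.savez('w1.npz',f=f,**c); cv2.imwrite('pics/w1.png',f[:,:,::-1])
```

```text
[ 0.6854 -0.0524  0.2554] [[ 0.9982  0.0598  0.0014]
 [ 0.0598 -0.9982 -0.    ]
 [ 0.0014  0.0001 -1.    ]]
```

View pics/w1.png

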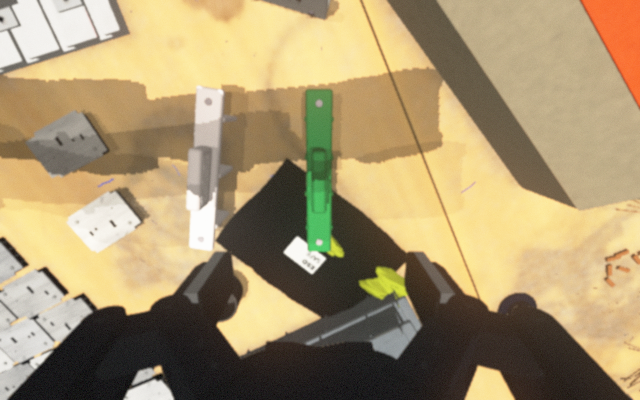

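The wrist view shows the green comb upright in the image, centred between the fingers, with screws at (319,103) and (319,242). The white comb is well clear on the left. I'll cast the screws and triangulate them against the top view.

Run:
```python
from h import *
np.set_printoptions(precision=4,suppress=True)
w=np.load('w1.npz');T=cal('top')
a=plane(w,(319,103),.06);b=plane(w,(319,242),.06);print(a,b,(a+b)/2,np.linalg.norm(a-b),np.degrees(np.arctan2(*(a-b)[1::-1])))
print(tri((w,(319,103)),(T,(368.7,173.3))),tri((w,(319,242)),(T,(448.3,170.7))))
print(-w['R'].T@w['t'])
```

```text
[0.6809 0.029  0.06  ] [ 0.6909 -0.1367  0.06  ] [ 0.6859 -0.0538  0.06  ] 0.1660384284651306 93.43991967033018
(array([0.6809, 0.029 , 0.0597]), np.float64(7.310131250988257e-05)) (array([ 0.6908, -0.1362,  0.061 ]), np.float64(0.00012457980767687716))
[0.6805 0.0207 0.3975]
```

Both views agree to under 1 mm. I'll descend and grip.

Request:
apply_moves(commands=[[[0, 0.01, 0.3], [0, 0, 0]], [[0, 0, 0.3], [0, 0, 0]], [[0, 0, 0.3], [0, 0, 0]], [[0, 0, 0.2], [0, 0, 0]], [[0, 0, 0.1], [0, 0, 0]], [[0, 0, 0.063], [0, 0, 0]], [[0, 0, 0], [0, 0, 0]], [[0, 0, 0], [0, 0, 0]]])

```text
time_s: 3.65
tool_pos: [0.686, -0.0539, 0.0657]
eef_rot: [[0.998, 0.06, 0.002], [0.06, -0.998, -0.0], [0.002, 0.0, -1.0]]
contact_force: [-0.2, 0.2, -0.5]
opening: 0.999
```

Request:
apply_moves(commands=[[[0, 0, 0], [0, 0, 0]], [[0, 0, 0], [0, 0, 0]], [[0, 0, 0], [0, 0, 0]], [[0, 0, 0], [0, 0, 0]], [[0, 0, 0], [0, 0, 0]], [[0, 0, 0], [0, 0, 0]], [[0, 0, 0], [0, 0, 0]], [[0, 0, 0], [0, 0, 0]]], fingers=1, newtons=50)

```text
time_s: 4.65
tool_pos: [0.6852, -0.0539, 0.0644]
eef_rot: [[0.998, 0.06, -0.0], [0.06, -0.998, -0.0], [-0.0, 0.0, -1.0]]
contact_force: [-1.3, -0.7, 3.3]
opening: 0.18
```

The grip closed at about 15 mm. Next I'll lift, checking the load.

Request:
apply_moves(commands=[[[0, 0, -0.03], [0, 0, 0]], [[0, 0, -0.1], [0, 0, 0]], [[0, 0, -0.2], [0, 0, 0]], [[0, 0, -0.3], [0, 0, 0]], [[0, 0, -0.3], [0, 0, 0]], [[0, 0, -0.3], [0, 0, 0]], [[0, 0, -0.15], [0, 0, 0]], [[0, 0, -0.05], [0, 0, 0]], [[0, 0, 0], [0, 0, 0]], [[-0.01, -0.1, 0], [0, 0, 0]], [[-0.02, -0.25, 0], [0, 0, 0]], [[-0.025, -0.3, 0], [0, 0, 0]], [[-0.025, -0.35, 0], [0, 0, 0]], [[-0.025, -0.35, 0], [0, 0, 0]], [[-0.02, -0.3, 0], [0, 0, 0]], [[-0.01, -0.19, 0], [0, 0, 0.167]], [[0, 0, 0], [0, 0, 0.167]], [[0, 0, 0], [0, 0, 0.167]], [[0, 0, 0], [0, 0, 0]], [[0, 0, 0], [0, 0, 0]]])

```text
time_s: 7.15
tool_pos: [0.6479, 0.2208, 0.2782]
eef_rot: [[0.98, -0.198, -0.001], [-0.198, -0.98, -0.0], [-0.001, 0.0, -1.0]]
contact_force: [0.3, -0.4, -2.3]
opening: 0.176
```

Run:
```python
from h import *
from bench import env,imaging
np.set_printoptions(precision=4,suppress=True)
o=env.get_obs();print(o['tool_pos'],o['eef_rot'],o['opening'],o['contact_force']);c=cal('wrist');f=imaging.grab_frame('wrist')
np.savez('w2.npz',f=f,**c); cv2.imwrite('pics/w2.png',f[:,:,::-1])
cv2.imwrite('pics/top2.png',imaging.grab_frame('top')[:,:,::-1]);cv2.imwrite('pics/scene2.png',imaging.grab_frame('scene')[:,:,::-1])
```

```text
[0.6479 0.2208 0.2782] [[ 0.9801 -0.1985 -0.0011]
 [-0.1985 -0.9801 -0.0002]
 [-0.001   0.0004 -1.    ]] 0.17615961840420455 [ 0.2658 -0.4262 -2.3324]
```

View pics/w2.png

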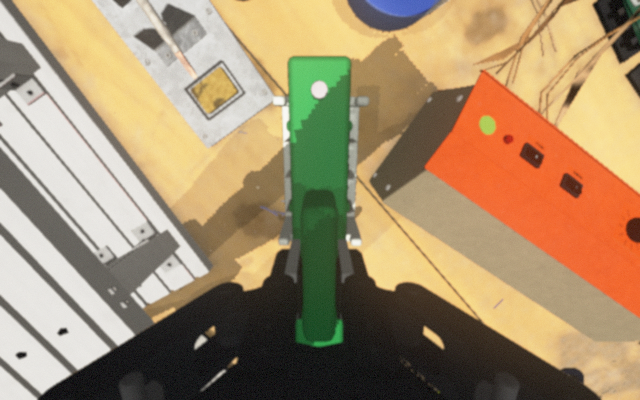

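View pics/scene2.png

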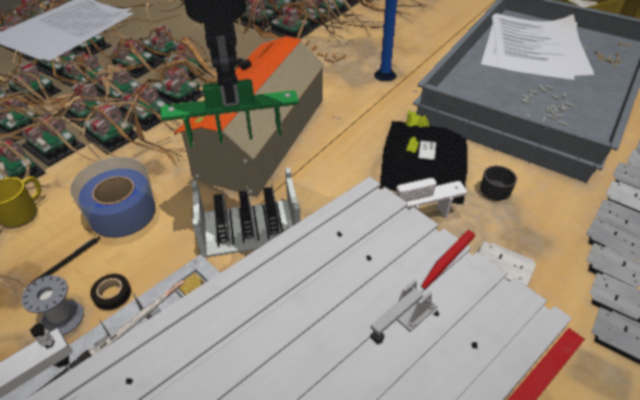

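The comb hangs level in the grip and the rack shows beneath it. Wrist view: lip pairs at about (279,100)/(362,100) and (285,238)/(356,238), comb screw at (319,89). I'll measure these and compare them with the first rack estimate.

Run:
```python
from h import *
np.set_printoptions(precision=4,suppress=True)
w=np.load('w2.npz')
print('cam',-w['R'].T@w['t'],'axis',w['R'][2])
s=plane(w,(319,89),.06+.2782-.0644);print('screw',s)
R0=np.array([.649,.2204]);a=np.radians(-11.4);M=np.array([[np.cos(a),np.sin(a)],[-np.sin(a),np.cos(a)]])
T0=np.array([.6479,.2208])
print('screw rel tcp',M@(s[:2]-T0))
for p in (279,100),(362,100),(285,238),(356,238):
  for z in(.09,0): q=plane(w,p,z); print(p,z,q,M@(q[:2]-R0))
c=cal('wrist')
# expected pixels of lips from first estimate
for x in(-.045,.045):
  for y in(-.083,.083):
    X=np.r_[R0+M.T@[x,y],.09];k=w['R']@X+w['t'];print(x,y,k[0]/k[2]*w['fx']+w['cx'],k[1]/k[2]*w['fy']+w['cy'])
f=w['f'][60:270,250:390];g=cv2.imread('pics/top2.png')[130:240,200:350]
cv2.imwrite('pics/c2.png',cv2.hconcat([cv2.resize(f[:,:,::-1],(373,560),interpolation=cv2.INTER_CUBIC),cv2.copyMakeBorder(cv2.resize(g,(427,313),interpolation=cv2.INTER_CUBIC),0,247,0,0,cv2.BORDER_CONSTANT)]))
```

```text
cam [0.6625 0.2927 0.4202] axis [-0.0586 -0.2854 -0.9566]
screw [0.6644 0.3022 0.2738]
screw rel tcp [0.0001 0.0831]
(279, 100) 0.09 [0.6229 0.312  0.09  ] [-0.0437  0.0846]
(279, 100) 0 [0.6121 0.3172 0.    ] [-0.0553  0.0876]
(362, 100) 0.09 [0.7096 0.2944 0.09  ] [0.0448 0.0845]
(362, 100) 0 [0.7225 0.2948 0.    ] [0.0573 0.0875]
(285, 238) 0.09 [0.5921 0.1548 0.09  ] [-0.0428 -0.0756]
(285, 238) 0 [0.5729 0.1172 0.    ] [-0.0542 -0.1162]
(356, 238) 0.09 [0.6774 0.1375 0.09  ] [ 0.0442 -0.0757]
(356, 238) 0 [0.6814 0.0952 0.    ] [ 0.0565 -0.1163]
-0.045 -0.083 283.4549709704179 243.51312020177355
-0.045 0.083 277.8631124372285 101.57341339542404
0.045 -0.083 356.4397799662805 243.47659264774938
0.045 0.083 362.11952130530693 101.48835209254567
```

View pics/c2.png

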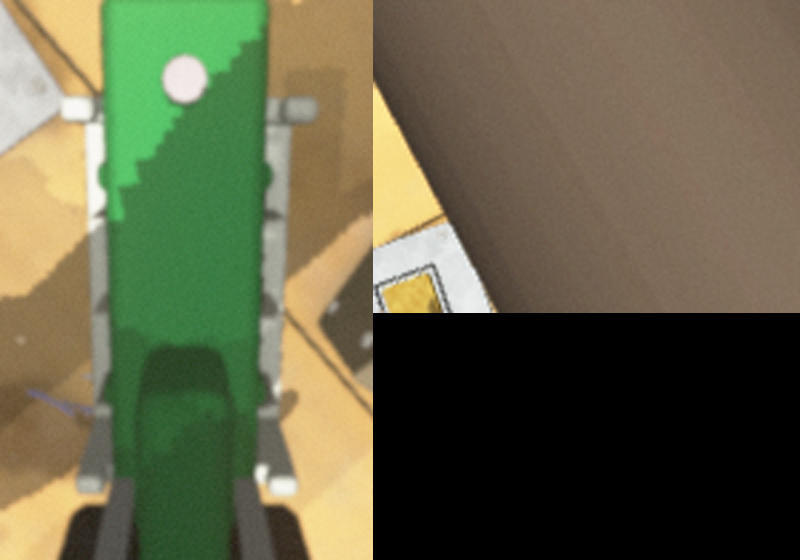

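The close look puts the rack centre about 1.5 mm farther along its y, at about (0.6493, 0.2219), and the comb is centred on the TCP. I'll shift by about 1.5 mm and start down.

Request:
apply_moves(commands=[[[0.008, -0.009, 0], [0, 0, 0]], [[0, 0, 0.1], [0, 0, 0]], [[0, 0, 0.2], [0, 0, 0]], [[0, 0, 0.2], [0, 0, 0]], [[0, 0, 0.15], [0, 0, 0]], [[0, 0, 0.12], [0, 0, 0]], [[0, 0, 0.07], [0, 0, 0]], [[0, 0, 0.04], [0, 0, 0]], [[0, 0, 0], [0, 0, 0]], [[0, 0, 0], [0, 0, 0]]])

```text
time_s: 8.55
tool_pos: [0.6503, 0.2217, 0.1477]
eef_rot: [[0.98, -0.201, 0.001], [-0.201, -0.98, 0.0], [0.001, -0.001, -1.0]]
contact_force: [-0.5, -0.4, -1.1]
opening: 0.178
```

Run:
```python
from h import *
from bench import env,imaging
o=env.get_obs();print(o['tool_pos'],o['opening'],o['contact_force'])
f=imaging.grab_frame('wrist')[40:270,220:420];g=imaging.grab_frame('scene')[130:270,170:320]
a=cv2.resize(f,(400,460),interpolation=cv2.INTER_CUBIC);b=cv2.resize(g,(393,460) if 0 else (400,373),interpolation=cv2.INTER_CUBIC);b=cv2.copyMakeBorder(b,0,87,0,0,cv2.BORDER_CONSTANT)
cv2.imwrite('pics/c3.png',cv2.hconcat([a,b])[:,:,::-1])
```

```text
[0.65028961 0.22167974 0.14765003] 0.1776794163397658 [-0.52969094 -0.39545898 -1.14951714]
```

View pics/c3.png

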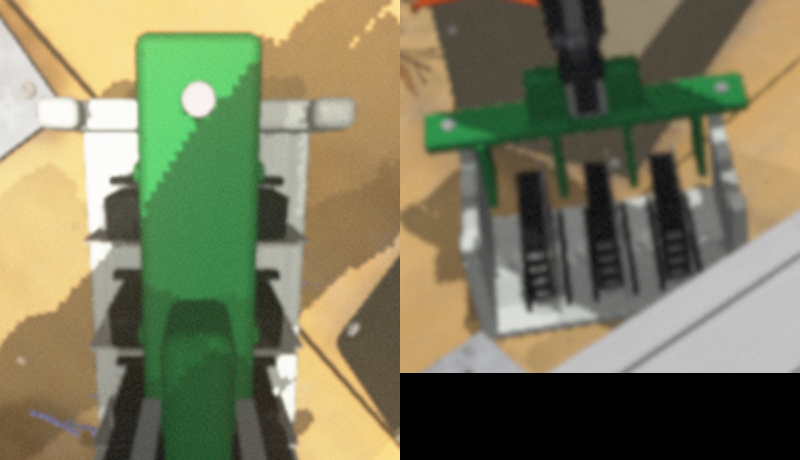

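The comb is parallel and centred between the lips, and its teeth line up over the gaps. I'll lower it gently.

Request:
apply_moves(commands=[[[0, 0, 0.04], [0, 0, 0]], [[0, 0, 0.04], [0, 0, 0]], [[0, 0, 0.04], [0, 0, 0]], [[0, 0, 0.04], [0, 0, 0]], [[0, 0, 0.04], [0, 0, 0]], [[0, 0, 0.04], [0, 0, 0]], [[0, 0, 0.04], [0, 0, 0]], [[0, 0, 0.03], [0, 0, 0]], [[0, 0, 0], [0, 0, 0]], [[0, 0, 0], [0, 0, 0]]])

```text
time_s: 9.9
tool_pos: [0.65, 0.2215, 0.1005]
eef_rot: [[0.98, -0.201, 0.0], [-0.201, -0.98, 0.0], [0.0, -0.0, -1.0]]
contact_force: [-0.9, -0.2, -1.6]
opening: 0.177
```

No contact, 10 mm to go. I'll continue in small steps.

Request:
apply_moves(commands=[[[0, 0, 0.02], [0, 0, 0]], [[0, 0, 0.015], [0, 0, 0]], [[0, 0, 0.01], [0, 0, 0]], [[0, 0, 0.01], [0, 0, 0]], [[0, 0, 0], [0, 0, 0]], [[0, 0, 0], [0, 0, 0]]])

```text
time_s: 10.65
tool_pos: [0.6499, 0.2215, 0.0921]
eef_rot: [[0.98, -0.201, 0.0], [-0.201, -0.98, -0.0], [0.0, -0.0, -1.0]]
contact_force: [0.1, -0.3, -2.1]
opening: 0.175
```

Request:
apply_moves(commands=[[[0, 0, 0.006], [0, 0, 0]], [[0, 0, 0.006], [0, 0, 0]], [[0, 0, 0], [0, 0, 0]], [[0, 0, 0], [0, 0, 0]]])

```text
time_s: 11.15
tool_pos: [0.6499, 0.2214, 0.0905]
eef_rot: [[0.98, -0.201, 0.0], [-0.201, -0.98, -0.0], [0.0, -0.0, -1.0]]
contact_force: [-0.4, -0.8, 0.5]
opening: 0.176
```

The vertical force went from -2.1 to +0.5 N at exactly the expected height (0.0905 m), so the bar is resting. I'll release, then check.

Request:
apply_moves(commands=[[[0, 0, 0.003], [0, 0, 0]], [[0, 0, 0], [0, 0, 0]], [[0, 0, 0], [0, 0, 0]]])

```text
time_s: 11.52
tool_pos: [0.6499, 0.2214, 0.0904]
eef_rot: [[0.98, -0.201, 0.0], [-0.201, -0.98, -0.0], [0.0, -0.0, -1.0]]
contact_force: [-3.1, -1.9, 5.9]
opening: 0.177
```

Request:
apply_moves(commands=[[[0, 0, 0], [0, 0, 0]], [[0, 0, 0], [0, 0, 0]], [[0, 0, 0], [0, 0, 0]], [[0, 0, 0], [0, 0, 0]], [[0, 0, 0], [0, 0, 0]], [[0, 0, 0], [0, 0, 0]], [[0, 0, 0], [0, 0, 0]], [[0, 0, 0], [0, 0, 0]]], fingers=0)

```text
time_s: 12.52
tool_pos: [0.6498, 0.2214, 0.0898]
eef_rot: [[0.98, -0.201, -0.0], [-0.201, -0.98, -0.0], [-0.0, 0.0, -1.0]]
contact_force: [-0.8, 0.4, 0.3]
opening: 1.003
```

Request:
apply_moves(commands=[[[0, 0, -0.05], [0, 0, 0]], [[0, 0, -0.15], [0, 0, 0]], [[0, 0, -0.25], [0, 0, 0]], [[0, 0, -0.3], [0, 0, 0]], [[0, 0, -0.3], [0, 0, 0]], [[0, 0, -0.3], [0, 0, 0]], [[0, 0, 0], [0, 0, 0]], [[0, 0, 0], [0, 0, 0]]])

```text
time_s: 13.52
tool_pos: [0.6497, 0.2214, 0.2924]
eef_rot: [[0.98, -0.201, 0.0], [-0.201, -0.98, -0.0], [0.0, 0.0, -1.0]]
contact_force: [-0.8, 0.3, 0.3]
opening: 1.001
```

Run:
```python
from h import *
from bench import env,imaging
o=env.get_obs();print(o['time_s'],o['tool_pos'],o['opening'],o['contact_force'])
c=cal('wrist');w=imaging.grab_frame('wrist');np.savez('w4.npz',f=w,**c)
g=imaging.grab_frame('scene')[130:280,170:320+30]
a=cv2.resize(w,(640,400))[:,120:520];b=cv2.resize(g,(400,333),interpolation=cv2.INTER_CUBIC);b=cv2.copyMakeBorder(b,0,67,0,0,cv2.BORDER_CONSTANT)
cv2.imwrite('pics/c4.png',cv2.hconcat([a,b])[:,:,::-1])
```

```text
13.525 [0.649652   0.2213602  0.29238314] 1.001459494349448 [-0.80808396  0.27851235  0.33486108]
```

View pics/c4.png

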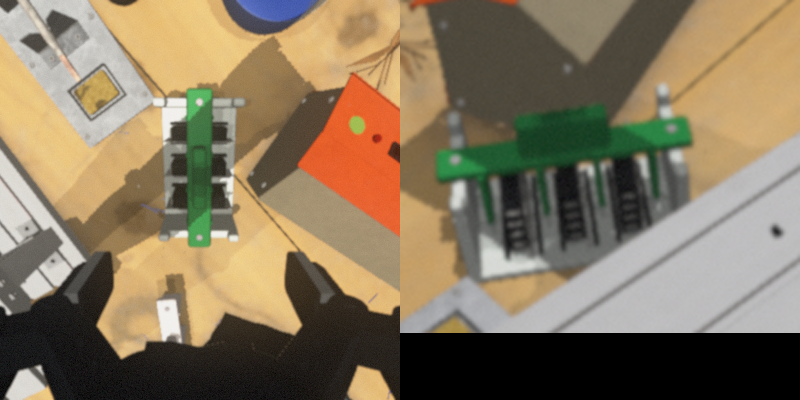

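The comb sits on both end plates between the lips, with one tooth in each gap, and the fingers are clear. Screws are at wrist (319,102) and (319,238), and scene (194.8,202) and (292.4,188). I'll do one height check before handing in.

Run:
```python
from h import *
np.set_printoptions(precision=4,suppress=True)
w=np.load('w4.npz');S=cal('scene')
a=tri((w,(319,102)),(S,(194.8,202)))[0];b=tri((w,(319,238)),(S,(292.4,188)))[0]
m=(a+b)/2;print(a,b,m,'want .6493 .2219 .086',np.linalg.norm(a-b),'yaw',np.degrees(np.arctan2(*(a-b)[1::-1])))
from bench import imaging
f=imaging.grab_frame('scene').astype(int);o=cv2.imread('pics/scene0.png')[:,:,::-1].astype(int)
print('white area diff',np.abs(f-o)[175:215,395:470].mean())
if abs(m[2]-.086)<.005 and abs(a[2]-b[2])<.008:
    from bench import sign_off; print(sign_off())
```

```text
[0.6665 0.3015 0.0844] [0.633  0.1374 0.0837] [0.6498 0.2194 0.0841] want .6493 .2219 .086 0.16748857280079205 yaw 78.43295023575807
white area diff 3.2106666666666666
the job is handed in; nothing more can be done
None
```

The green comb is fitted in the rack, released, and the job is handed in. It took about 13.6 s of robot time, and `sign_off()` gives no verdict.

I pinched the comb by its grip, lifted it clear and carried it over the rack. A close wrist view corrected the rack centre by about 1.5 mm before I lowered it in small steps. The vertical force changed at TCP height 0.0905 m, just where the seated height was expected. A further 0.45 mm pressed with about 6 N, and only then did I let go.

**Final checks:**
- **Position:** the comb's screws triangulated to a centre of (0.650, 0.219), about 2.5 mm from my rack centre.
- **Alignment:** its yaw was 78.4°, against 78.6° for the rack. The two ends were level within 1 mm.
- **Height:** the bar top measured 84 mm against the 86 mm expected, about 2 mm low. That is within the camera calibration's accuracy.
- **Clearance:** the gripper was open 0.2 m above the comb, with contact force close to zero.
- **White comb:** its patch of the scene image was nearly unchanged from the start (mean difference 3.2 grey levels), so it appears undisturbed.

No check failed; the 2 mm height difference was the only small disagreement.

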